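# Load a refill canister into the gravity-feed dispenser

## Task

Unlatch the white dispenser's hatch by turning the red latch knob a full quarter turn clockwise, so that the hatch springs up. Then lay the blue canister in through the open hatch with its yellow cap towards the orange-striped side, so that it rolls down under the clear roof and comes to rest against the stop in the pick-up tray. Leave the latch turned and the hatch standing open, and do not disturb anything else on the counter.

Things in the scene. Friction and masses are not known exactly. Their poses are not given: they have to be found in the camera images.
- chute: Fixed white gravity-feed dispenser, 150 (x) by 366 (y) by 112 mm high. Origin: centre of its underside. y points up the slope: loading mouth at the +y end, pick-up tray at the -y end. The orange stripe is on its +x side wall (far from the robot): the yellow cap must point to +x. Channel 134 mm wide (x -67 to +67) between 8 mm walls; steel floor falls 8 degrees towards -y.
- mouth (a point): Centre of the loading mouth, at rim height (chute frame 0, +95, 112 mm); axes as the chute's. The mouth spans x -67 to +67, y +13 to +175 mm; the hatch covers it. The floor under this point is 52 mm high, 63 mm at the +y end; a canister lying here has its axis about 32 mm below this point.
- roof (a point): Centre of the flat clear roof's top (chute frame 0, -38, 112 mm), which spans y +13 to -90 mm and carries the latch.
- key_rail (a point): Upper end of the orange key rail (chute frame +56, +10 mm), 22 mm wide and 7 mm high, along the +x wall from here down to the stop: the thin cap passes over it, the thick body does not, so a canister the wrong way round sticks.
- home (a point): Where the middle of the blue body lies when the canister is fully home against the stop in the open pick-up tray (chute frame -15, -147, 46 mm; side play about 7 mm each way); axes as the chute's. Tray: y -90 to -175 mm, side walls 45 mm, end stop 50 mm high, floor 14 mm high at the stop.
- latch (a joint): Angle (rad) of the latch about its vertical axis, growing clockwise from above. 0: its steel tongue (60 mm from the axis) points to chute +y over the hatch's edge and holds it down; it starts at 0 to 0.15. 1.57: end stop, tongue to chute +x, hatch free. Stiff (about 0.06 N m), stays where left.
- latch_grip (a point): On the latch axis, about mid-height of its red bar knob, 149.5 mm above the counter; chute frame (0, -30) mm. Bar 52 mm long, 14 mm thick, 30 mm high (133.5 to 163.5 mm). The point's x axis runs along the bar: parallel to chute x at joint 0, turning with the knob. The tongue's top is at 124.5 mm.
- hatch (a joint): Angle (rad) of the grey hatch, a plate 150 x 165 x 6 mm hinged at the +y end of the mouth (chute y = +179 mm, height 112 mm). 0 closed; once the tongue is clear (latch past about 1 rad) a weak spring (1 N at the edge) swings it up in about 1 s to 2.2, leaning back beyond the +y end, where it stays.
- canister: Blue plastic refill canister, about 0.22 kg, lying level in its cradle. Body 56 mm in diameter, 90 mm long; yellow cap 36 mm in diameter, 30 mm long. Origin: on the axis at the middle of the blue body (36.5 mm above the counter at the start). x axis along the canister: body x -45 to +45, cap +45 to +75 mm. Grip it across the blue body.
- cap_end (a point): Centre of the end face of the yellow cap, 75 mm from the canister's origin along its axis.
- cradle: Fixed black base plate 110 x 52 x 6 mm with two steel rods along its x (8 mm thick, 36 mm apart, tops at 14 mm) in which the canister lies. Origin: centre of its underside. The canister lies along its x, cap to +x.
- spare: Bystander: green canister with a white cap, 56 mm in diameter, 120 mm high, standing. Origin under its centre. Leave it.
- funnel: Bystander: teal funnel standing mouth down, 110 mm wide, 115 mm high. Origin under its centre.
- pail: Bystander: steel pail 156 mm wide, 130 mm high. Origin under its centre.
- ramekin: Bystander: white ceramic ramekin 84 mm wide, 45 mm high. Origin under its centre.
- bottle: Bystander: green glass bottle with a cork, 68 mm wide, 205 mm high. Origin under its centre.
- pin_a: Bystander: red plastic clothespin 75 mm long, 11 mm high, lying. Origin under its centre.
- pin_b: Bystander: the other red clothespin, the same.
Not all that is in view belongs to the job. Of the things like the canister, leave any that is brown or pink; of the rest the larger one is meant.

How it is judged:
On the way, in this order (a step that is already met when the one before it is completed fails the run):
1. the latch is turned a full quarter turn and the hatch has sprung up (value of joint latch above 1.35 rad and value of joint hatch above 1.5 rad), for 0.2 s.
2. the canister is let in through the open mouth, below the rim, yellow cap towards the orange-striped side (all of step 1 and x of canister in the frame of mouth between -0.035 and 0.035 m and y of canister in the frame of mouth between -0.075 and 0.075 m and z of canister in the frame of mouth between -0.065 and -0.012 m and x of cap_end in the frame of mouth above 0.03 m), for 0.1 s.
At the end, for the whole second after the job is handed in: The canister lies still in the pick-up tray within 15 mm of its home point along and across the chute (10 mm in height), its yellow cap end towards the orange-striped side; the latch is past 1.35 rad and the hatch stands open past 1.5 rad (all of step 1 and y of canister in the frame of home between -0.015 and 0.015 m and x of canister in the frame of home between -0.015 and 0.015 m and z of canister in the frame of home between -0.01 and 0.01 m and x of cap_end in the frame of home above 0.055 m and linear speed of canister below 0.02 m/s); the robot touches nothing.
It fails at once if a bystander is moved by more than 40 mm (distance of any of spare, funnel, pail, ramekin, bottle, pin_a, pin_b from where it was at the start of the episode above 0.04 m).
It fails at once if a standing bystander is knocked over (angle between any of spare, funnel, pail, ramekin, bottle's own z axis and vertical above 0.6 rad).
It also fails if it takes over 53 s, if anything falls off the work surface, if the arm or the gripper's body presses on something with over 40 N, if the wrist force passes 120 N, or if a joint passes its speed limit or range.

## Robot

A 6-joint arm with a two-finger parallel gripper is mounted at the origin on the work surface. World frame = base frame: x ahead of the robot, y to its left, z up, the work surface at z = 0. Lengths are in m, angles in rad, forces in N, time in s.
With the tool pointing down it reaches from about 0.35 to 0.775 m from the base axis. Payload 7.3 kg.
Tool frame: the origin (TCP) lies at the very end of the fingers, on their centre line; the grasp point (between the pads) lies 19 mm behind it (robot.pinch_z is the distance from the TCP to the grasp point, in m); z points along the fingers, y is the line along which they close (so a half turn about z gives the same grasp; the last joint's range is limited). The gripper opens to 92 mm and grips with 3 to 60 N. Pads are 19 mm wide; open, the fingers measure 130 mm over their backs; the gripper's body (75 mm by 190 mm) begins 47 mm behind the grasp point.
Start: joints at [1.191, 0.342, 1.524, -0, 1.275, -0.146], TCP at [0.122, 0.511, 0.227] pointing down, gripper open.
Joint ranges: [-2.53, 2.53], [-0.77, 2.02], [0.04, 2.7], [-1, 4.14], [0.28, 2.66], [-3.11, 3.11]. Speed limits (rad/s): [2.57, 2.57, 3.14, 3.14, 3.14, 3.14].

## Interface

Orientations are given as [roll, pitch, yaw] about the fixed x, y, z axes, in that order (R = Rz(yaw) Ry(pitch) Rx(roll)).
In Python, from cell import robot gives the robot as it stands.
- The arm moves only by the tool move_arm, never from a script. Its argument "motion" is a list of rows, each a list of 6 numbers: the shift along the tool's x, y, z in units of 0.1 m (1.0 is 0.1 m), then the turn, a rotation vector about the tool's x, y, z in units of pi rad (1.0 is pi rad). In form: [[dx, dy, dz, rx, ry, rz], ...]. A call has 1 to 12 rows; each row is the pose to reach, as a shift and turn from the pose commanded when the call began, along the tool's axes at that moment, turning the shorter way round; what a row does not reach only later rows make up. A row lasts 1/8 s, in which the tool goes at most 62.5 mm and 10.7 degrees, less where a joint would pass 70% of its speed; a pose out of reach is approached as far as the arm can. A call with a number of a shift or a turn outside -1 to 1 is refused whole. A call with a gripper value outside its range is refused whole. "fingers" is the opening, from -1 (shut) to 1 (fully open), set as the call begins (left out, the last holds). The fingers move at their own pace and stop on an object; "newtons" is the grip in N (left out, the last holds). Time passes only in rows, so rows that repeat a pose let the fingers close. It gives the time, the measured TCP pose, the force, the opening and the grip force at its end, in the units of the state.
- robot.observe(): the state, without advancing time (a new reading comes with each control period).
- robot.read_camera(name): name is "side" or "top"; returns a dict with "image" (384x512x3 uint8, red, green, blue), "range_z" (384x512 float32, m along the optical axis (not along the pixel's ray), 0 where there is no reading), "vfov" (degrees; the focal length in pixels is half the picture's height over the tangent of half this angle, whatever the lens; pixels are square), "cx", "cy" (the principal point, pixels), "k1" (the pictures are not rectified: a ray, as slopes to the right and down, at radius r is drawn at 1 + k1 r^2 times it, then the intrinsics apply), "extrinsics" (4x4, takes a point from camera to world coordinates). Camera axes: x right, y up, looking along -z (the intrinsics and any distortion apply to the point x, -y, -z); pixel columns grow to the right and rows downward; lengths in m; the calibration is good to about 2 mm. A picture is of the moment at which its call begins.
- robot.hand_in(): hands the job in; it is judged then, once.
The state is a dict: "time": time; "qpos": joint angles; "qvel": joint speeds; "joint_efforts": joint torques, N m; "tool_pos": TCP position; "tool_rot": TCP orientation; "contact_force": force on the tool from outside, world axes, zero at the start; "torque": the same for the moment, N m; "opening": finger opening in m; "grip_force": force on a finger pad.
Only numpy, scipy, OpenCV 4.12 (cv2) and the standard library are available. Lean on these libraries where they do the work, as an engineer would, in place of code of your own. Each camera call takes 0.05 s, during which the arm holds its last target. There are 200 camera calls.

## Working session

There is one attempt and no reset: what is moved stays moved. The work goes in short steps, Python scripts to look and compute and a tool call to move; the robot and the scene stay as the last step left them, time stands still between calls to the robot, and variables do not carry over. Pictures are saved under pics/ and viewed, at most 10 in all, crops included, and the job is handed in when it is done.

Besides the shell and the picture viewer there is one more tool, called after "Request:" as name(argument=value, ...), one argument or row to a line, values as JSON. move_arm: Moves the arm, as the interface text tells. Shifts and turns lie within -1 to 1; 1 stands for 0.1 m of shift or pi rad of turn. Its arguments: {"type":"object","properties":{"motion":{"type":"array"},"fingers":{"type":"number"},"newtons":{"type":"number"}},"required":["motion"]}

```bash
mkdir -p pics; cat > h.py <<'E'
import numpy as np, cv2, pickle
from cell import robot
def grab():
    d={n:robot.read_camera(n) for n in("top","side")}
    pickle.dump(d,open("last.pkl","wb")); return d
def load(): return pickle.load(open("last.pkl","rb"))
def cloud(c):
    h,w=c["range_z"].shape; f=h/2/np.tan(np.radians(c["vfov"]/2))
    K=np.array([[f,0,c["cx"]],[0,f,c["cy"]],[0,0,1]]); 
    u,v=np.meshgrid(np.arange(w),np.arange(h))
    p=np.stack([u,v],-1).reshape(-1,1,2).astype(np.float64)
    s=cv2.undistortPoints(p,K,np.array([c["k1"],0,0,0],float)).reshape(h,w,2)
    z=c["range_z"]; P=np.stack([s[...,0]*z,-s[...,1]*z,-z,np.ones_like(z)],-1)
    E=c["extrinsics"]; d=np.stack([s[...,0],-s[...,1],-np.ones((h,w))],-1)@E[:3,:3].T
    W=P@E.T; W=W[...,:3]; W[z==0]=np.nan
    return W,d,E[:3,3]
def onplane(c,pts,zh):
    W,d,o=cloud(c); return [o+d[int(v),int(u)]*(zh-o[2])/d[int(v),int(u)][2] for u,v in pts]
E
python3 - <<'E'
from h import *
d=grab()
for n in d: 
    cv2.imwrite(f"pics/{n}0.png",cv2.resize(d[n]["image"][...,::-1],(768,576))); print(n,d[n]["extrinsics"][:3,3],d[n]["vfov"],d[n]["k1"])
s=robot.observe();print(s["time"],s["tool_pos"],s["tool_rot"],s["opening"])
E
```

```text
top [ 0.28885112 -0.02193712  1.3957059 ] 48.17344497391619 -0.013797455631019114
side [-0.24992199 -0.86442103  0.89110533] 44.12655790197964 -0.06729897043614558
0.1 [0.12146329 0.5103691  0.22610629] [-3.14017454e+00 -1.92611683e-04  2.90781475e+00] 0.09179426246603588
```

View pics/top0.png

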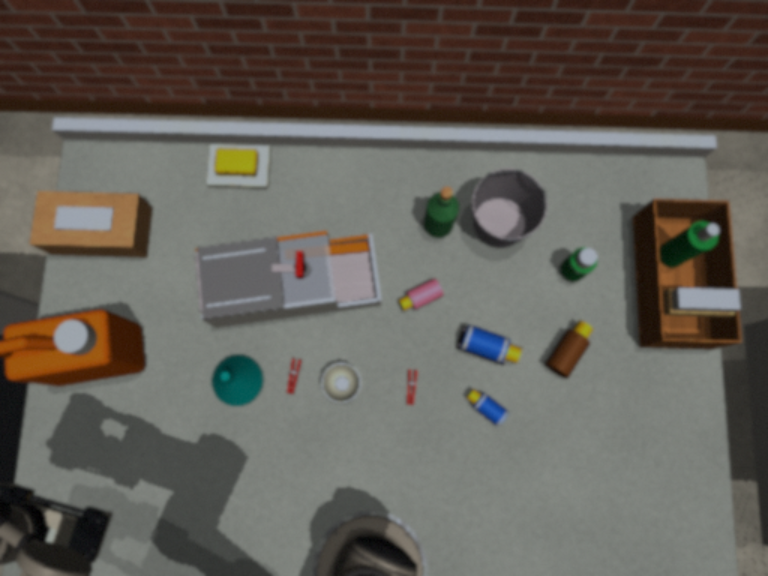

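View pics/side0.png

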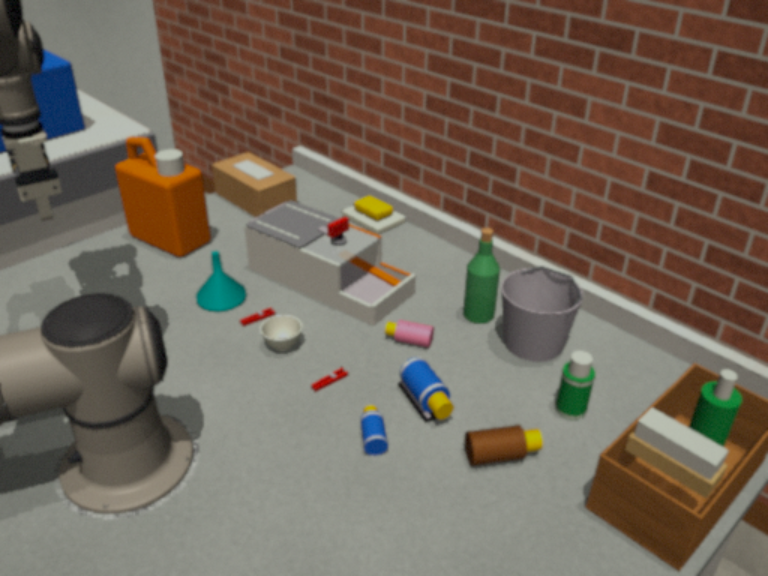

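The top view (1.5x pixels) shows the chute around (290,275) with its +y end to the left, the red knob at (300,264), and the large blue canister at (487,343) with its cap to the right at (514,353). A pink, a brown and a small blue canister are distractors. I measure the chute, knob and canister now.

```bash
cat > m.py <<'E'
from h import *
d=load(); c=d["top"]; W,_,_=cloud(c); hsv=cv2.cvtColor(c["image"],cv2.COLOR_RGB2HSV)
H,S,V=[hsv[...,i].astype(int) for i in range(3)]
v,u=np.mgrid[:384,:512]
def box(x0,x1,y0,y1): return (u>=x0)&(u<x1)&(v>=y0)&(v<y1)
def rect(m,zt,n):
    P=W[m]; r=cv2.minAreaRect(P[:,:2].astype(np.float32)); print(n,m.sum(),"med",np.median(P,0).round(4),"rect",np.round(r[0],4),np.round(r[1],4),round(r[2],2)); return r
red=((H<6)|(H>174))&(S>150)&(V>90)
kn=red&box(185,215,160,195)&(W[...,2]>0.14); rect(kn,0,"knob")
Z=W[...,2]
rect(box(120,262,145,222)&(abs(Z-0.114)<0.012),0,"roof+hatch z112-118")
rect(box(120,262,145,222)&(Z>0.03),0,"chute all")
rect(box(180,205,170,186)&(abs(Z-.1225)<.006)&(S<60),0,"tongue?")
bl=(H>100)&(H<130)&(S>120)&(V>60)&box(300,350,210,248); rect(bl&(Z>.03),0,"blue")
ye=(H>20)&(H<35)&(S>130)&box(325,352,222,248); rect(ye&(Z>.02),0,"cap")
print("z range blue",np.percentile(Z[bl],[50,95,99]), "cap",np.percentile(Z[ye],[50,95]))
for n,m in dict(pinA=red&box(188,204,235,266),pinB=red&box(268,282,242,272),ram=box(212,242,238,270)&(Z>.03),spare=box(370,402,160,190)&(Z>.05),bottle=box(280,308,120,160)&(Z>.06),pail=box(312,366,112,165)&(Z>.1),funnel=box(138,178,232,272)&(Z>.03),pink=box(262,298,183,208)&(Z>.02),small=box(308,340,256,284)&(Z>.015)).items(): rect(m,0,n)
E
python3 m.py
```

```text
knob 67 med [0.5945 0.1548 0.165 ] rect [0.5957 0.1555] [0.0477 0.0126] 1.69
roof+hatch z112-118 4166 med [0.5796 0.2352 0.1184] rect [0.5855 0.2306] [0.1532 0.2745] 9.91
chute all 5181 med [0.5783 0.2173 0.1173] rect [0.5933 0.1854] [0.1537 0.3681] 9.61
tongue? 181 med [0.5967 0.2032 0.1222] rect [0.601  0.1831] [0.0488 0.0744] 3.16
blue 366 med [ 0.4612 -0.227   0.0625] rect [ 0.464  -0.2274] [0.069  0.0521] 71.56
cap 75 med [ 0.4427 -0.2867  0.0539] rect [ 0.4452 -0.2869] [0.0232 0.0312] 72.59
z range blue [nan nan nan] cap [0.05390327 0.05947027]
pinA 24 med [0.3681 0.1789 0.0114] rect [0.3686 0.1791] [0.0107 0.029 ] 80.44
pinB 16 med [ 0.3472 -0.0741  0.0103] rect [ 0.3471 -0.0743] [0.0156 0.0071] 1.84
ram 208 med [0.3783 0.076  0.0428] rect [0.3741 0.0694] [0.0787 0.0807] 89.71
spare 331 med [ 0.6331 -0.4193  0.0937] rect [ 0.6372 -0.4246] [0.0549 0.0498] 45.97
bottle 492 med [ 0.7254 -0.1275  0.1351] rect [ 0.734  -0.1304] [0.067  0.0604] 81.67
pail 531 med [ 0.7822 -0.2825  0.1251] rect [ 0.7469 -0.2673] [0.154  0.1521] 24.34
funnel 517 med [0.3737 0.2865 0.0457] rect [0.376  0.2948] [0.0811 0.0819] 35.48
pink 348 med [ 0.5664 -0.0961  0.0396] rect [ 0.5674 -0.0924] [0.042 0.093] 27.52
small 332 med [ 0.3331 -0.2355  0.0373] rect [ 0.3357 -0.2344] [0.0847 0.0407] 53.4
```

```bash
cat >> h.py <<'E'
from scipy.spatial.transform import Rotation as R
def to(x,y,z,yaw_deg):
    s=robot.observe(); A=R.from_euler("xyz",s["tool_rot"]); B=R.from_euler("xyz",[np.pi,0,np.radians(yaw_deg)])
    print("t",round(s["time"],2),"shift",(A.inv().apply(np.array([x,y,z])-s["tool_pos"])/.1).round(3),"turn",((A.inv()*B).as_rotvec()/np.pi).round(4),"open",round(s["opening"],4),"grip",s["grip_force"],"q",np.round(s["qpos"],2))
E
python3 - <<'E'
from h import *
d=load()
for n in d:
    W,_,_=cloud(d[n]); hsv=cv2.cvtColor(d[n]["image"],cv2.COLOR_RGB2HSV)
    P=W.reshape(-1,3); m=(P[:,0]>.1)&(P[:,0]<.6)&(P[:,1]>.4)&(P[:,1]<.75)&(P[:,2]>.12)&(P[:,2]<.35)&(abs(P[:,:2]-[.12,.51]).max(1)>.12)
    print(n,m.sum(),np.percentile(P[m],[1,50,99],axis=0).round(3))
to(.596,.1555,.29,181.7)
E
```

```text
top 3273 [[0.354 0.494 0.124]
 [0.413 0.573 0.2  ]
 [0.485 0.687 0.261]]
side 2102 [[0.351 0.492 0.122]
 [0.402 0.544 0.191]
 [0.486 0.683 0.259]]
t 0.1 shift [-5.438 -2.354 -0.637] turn [-0.0004 -0.0001 -0.0839] open 0.0918 grip 0.0 q [ 1.19  0.34  1.52 -0.    1.28 -0.15]
```

Request:
move_arm(
  motion=[
    [0, 0, -0.5, 0, 0, -0.05],
    [0, 0, -0.7, 0, 0, -0.084],
    [0, 0, -0.7, 0, 0, -0.084],
  ],
  fingers=0,
)

```text
time: 0.48
tool_pos: [0.1218, 0.5112, 0.2978]
tool_rot: [3.139, 0.001, -3.112]
contact_force: [-0.4, 0.9, -0.5]
opening: 0.0665
grip_force: 0.0
```

Request:
move_arm(
  motion=[
    [-0.4, -0.45, 0, 0, 0, 0],
    [-0.8, -0.9, 0, 0, 0, 0],
    [-0.8, -0.9, 0, 0, 0, 0],
  ],
)

```text
time: 0.85
tool_pos: [0.2061, 0.4204, 0.2953]
tool_rot: [-3.139, -0.001, -3.119]
contact_force: [-0.6, 1.1, 0.0]
opening: 0.046
grip_force: 0.0
```

Request:
move_arm(
  motion=[
    [-0.45, -0.4, 0, 0, 0, 0],
    [-0.9, -0.8, 0, 0, 0, 0],
    [-0.9, -0.8, 0, 0, 0, 0],
  ],
)

```text
time: 1.23
tool_pos: [0.2985, 0.3441, 0.2954]
tool_rot: [-3.14, -0.001, -3.119]
contact_force: [0.4, 0.7, -0.2]
opening: 0.0457
grip_force: 0.0
```

Request:
move_arm(
  motion=[
    [-0.5, -0.4, 0, 0, 0, 0],
    [-1, -0.8, 0, 0, 0, 0],
    [-1, -0.8, 0, 0, 0, 0],
  ],
)

```text
time: 1.6
tool_pos: [0.4005, 0.268, 0.2953]
tool_rot: [-3.141, -0.002, -3.116]
contact_force: [-0.6, 1.4, -0.0]
opening: 0.0458
grip_force: 0.0
```

Request:
move_arm(
  motion=[
    [-0.5, -0.4, 0, 0, 0, 0],
    [-1, -0.8, 0, 0, 0, 0],
    [-1, -0.8, 0, 0, 0, 0],
  ],
)

```text
time: 1.98
tool_pos: [0.5025, 0.1918, 0.2951]
tool_rot: [-3.141, -0.002, -3.115]
contact_force: [-1.1, 0.7, 0.0]
opening: 0.0455
grip_force: 0.0
```

```bash
python3 -c "
from h import *
to(.596,.1555,.1315,181.7)"
```

```text
t 1.98 shift [-0.929 -0.387  1.634] turn [-0.     -0.0007 -0.0009] open 0.0455 grip 0.0 q [ 0.22  0.32  1.36  0.    1.46 -1.38]
```

Request:
move_arm(
  motion=[
    [-0.5, -0.2, 0, 0, 0, 0],
    [-0.93, -0.39, 0.2, 0, 0, 0],
    [-0.93, -0.39, 0.5, 0, 0, 0],
    [-0.93, -0.39, 0.64, 0, 0, 0],
    [-0.93, -0.39, 0.64, 0, 0, 0],
  ],
)

```text
time: 2.6
tool_pos: [0.594, 0.1577, 0.232]
tool_rot: [3.141, -0.002, -3.11]
contact_force: [0.3, 0.0, -0.4]
opening: 0.0456
grip_force: 0.0
```

Request:
move_arm(
  motion=[
    [0, 0, 0.5, 0, 0, 0],
    [0, 0, 0.9, 0, 0, 0],
    [0, 0, 0.99, 0, 0, 0],
    [0, 0, 0.99, 0, 0, 0],
  ],
)

```text
time: 3.1
tool_pos: [0.596, 0.1565, 0.1353]
tool_rot: [3.141, 0.002, -3.111]
contact_force: [-0.1, -0.7, 0.6]
opening: 0.0458
grip_force: 0.0
```

Request:
move_arm(
  motion=[
    [0, 0, 0, 0, 0, 0],
    [0, 0, 0, 0, 0, 0],
    [0, 0, 0, 0, 0, 0],
    [0, 0, 0, 0, 0, 0],
  ],
  fingers=-1,
  newtons=30,
)

```text
time: 3.6
tool_pos: [0.5962, 0.1568, 0.1356]
tool_rot: [3.14, 0.003, -3.112]
contact_force: [-1.0, 4.3, 8.1]
opening: 0.0141
grip_force: 40.8
```

```bash
python3 -c "
from h import *
print(robot.observe()['contact_force'],robot.observe()['torque'])
to(.596,.1555,.1315,181.7)"
```

```text
[-0.97216064  4.32490945  8.06461443] [ 0.53674929  0.27994578 -0.05376555]
t 3.6 shift [ 0.002 -0.013  0.041] turn [0.0007 0.0009 0.0001] open 0.0141 grip 40.777015504427254 q [ 0.13  0.58  1.39  0.    1.17 -1.47]
```

Request:
move_arm(
  motion=[
    [0, 0, 0, 0, 0, 0.055],
    [0, 0, 0, 0, 0, 0.11],
    [0, 0, 0, 0, 0, 0.165],
    [0, 0, 0, 0, 0, 0.22],
    [0, 0, 0, 0, 0, 0.275],
    [0, 0, 0, 0, 0, 0.33],
    [0, 0, 0, 0, 0, 0.385],
    [0, 0, 0, 0, 0, 0.43],
    [0, 0, 0, 0, 0, 0.455],
    [0, 0, 0, 0, 0, 0.455],
  ],
)

```text
time: 4.85
tool_pos: [0.5965, 0.1574, 0.1356]
tool_rot: [3.137, -0.002, 1.742]
contact_force: [0.3, 4.6, 6.8]
opening: 0.0139
grip_force: 40.7
```

```bash
python3 - <<'E'
from h import *
s=robot.observe();print(s['contact_force'],s['torque'],s['tool_rot'])
to(.596,.1555,.23,181.7-82)
d=grab(); c=np.hstack([cv2.resize(d["top"]["image"][120:240,100:290],(570,360)),cv2.resize(d["side"]["image"][90:240,130:310],(432,360))[:,:230]])
cv2.imwrite("pics/turn.png",c[...,::-1])
E
```

```text
[0.34586279 4.6270604  6.75468532] [ 0.73652061  0.19948162 -0.05170781] [ 3.13745362e+00 -2.02244032e-03  1.74174338e+00]
t 4.85 shift [-0.016 -0.005 -0.944] turn [ 0.0013 -0.0006  0.0005] open 0.0139 grip 40.692513403482735 q [ 0.13  0.59  1.39  0.    1.17 -0.04]
```

View pics/turn.png

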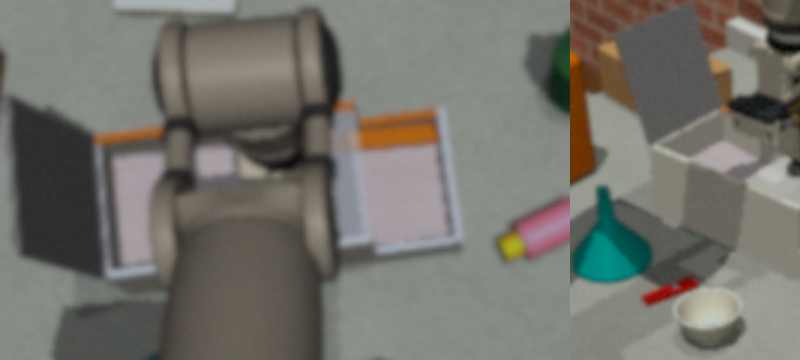

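Request:
move_arm(
  motion=[
    [0, 0, 0, 0, 0, 0.03],
    [0, 0, 0, 0, 0, 0.03],
  ],
)

```text
time: 5.2
tool_pos: [0.5967, 0.1572, 0.1357]
tool_rot: [3.137, -0.002, 1.649]
contact_force: [-0.2, 4.2, 6.5]
opening: 0.0144
grip_force: 37.4
```

Request:
move_arm(
  motion=[
    [0, 0, 0, 0, 0, 0],
    [0, 0, 0, 0, 0, 0],
    [0, 0, -0.3, 0, 0, 0],
    [0, 0, -0.8, 0, 0, 0],
    [0, 0, -1, 0, 0, 0],
    [0, 0, -1, 0, 0, 0],
  ],
  fingers=0,
)

```text
time: 5.95
tool_pos: [0.5961, 0.1557, 0.2351]
tool_rot: [3.139, -0.0, 1.648]
contact_force: [0.2, 0.2, -0.1]
opening: 0.0458
grip_force: 0.0
```

Request:
move_arm(
  motion=[
    [0, 0, 0, 0, 0, 0.055],
    [0, 0, 0, 0, 0, 0.11],
    [0, 0, 0, 0, 0, 0.12],
    [0, 0, 0, 0, 0, 0.12],
  ],
  fingers=1,
)

```text
time: 6.45
tool_pos: [0.5951, 0.1557, 0.2326]
tool_rot: [-3.14, 0.001, 1.274]
contact_force: [-0.4, 0.6, -1.0]
opening: 0.0812
grip_force: 0.0
```

```bash
python3 - <<'E'
from h import *
to(.464,-.229,.15,72.2)
E
```

```text
t 6.45 shift [-4.062 -0.126  0.83 ] turn [-0.0005  0.0002  0.0043] open 0.0812 grip 0.0 q [0.13 0.51 1.25 0.   1.39 0.43]
```

Request:
move_arm(
  motion=[
    [-0.5, 0, 0, 0, 0, 0],
    [-1, 0, 0, 0, 0, 0],
    [-1, 0, 0, 0, 0, 0.004],
  ],
)

```text
time: 6.82
tool_pos: [0.5652, 0.0576, 0.2336]
tool_rot: [-3.141, 0.001, 1.257]
contact_force: [-0.2, 0.9, 0.0]
opening: 0.0917
grip_force: 0.0
```

Request:
move_arm(
  motion=[
    [-0.5, 0, 0, 0, 0, 0],
    [-1, 0, 0, 0, 0, 0],
    [-1, 0, 0, 0, 0, 0],
  ],
)

```text
time: 7.2
tool_pos: [0.5348, -0.0368, 0.2336]
tool_rot: [-3.141, 0.0, 1.256]
contact_force: [-0.3, 0.4, -0.0]
opening: 0.0918
grip_force: 0.0
```

Request:
move_arm(
  motion=[
    [-0.5, 0, 0, 0, 0, 0],
    [-1, 0, 0, 0, 0, 0],
    [-1, 0, 0, 0, 0, 0],
  ],
)

```text
time: 7.58
tool_pos: [0.5045, -0.1313, 0.2335]
tool_rot: [3.142, -0.0, 1.257]
contact_force: [0.8, 0.8, -0.1]
opening: 0.0915
grip_force: 0.0
```

```bash
python3 - <<'E'
from h import *
to(.464,-.229,.026,72.2)
d=grab(); c=d["top"]; W,_,_=cloud(c); hsv=cv2.cvtColor(c["image"],cv2.COLOR_RGB2HSV); Z=W[...,2]
m=(hsv[...,0]<6)|(hsv[...,0]>174); v,u=np.mgrid[:384,:512]
m&=(hsv[...,1]>150)&(hsv[...,2]>90)&(Z>.14)&(u>185)&(u<215)&(v>155)&(v<195)
r=cv2.minAreaRect(W[m][:,:2].astype(np.float32)); print("knob",m.sum(),r)
m=(abs(W[...,0]-.59)<.13)&(W[...,1]>.36)&(W[...,1]<.48)&(Z>.1)&(Z<.3); print("hatch pts",m.sum(),np.percentile(W[m],[2,98],axis=0))
E
```

```text
t 7.58 shift [-1.055 -0.084  2.075] turn [ 0.     -0.     -0.0011] open 0.0915 grip 0.0 q [-0.4   0.33  1.52  0.    1.29 -0.09]
knob 73 ((0.5960874557495117, 0.15438692271709442), (0.012430538423359394, 0.04453061893582344), 9.78878116607666)
hatch pts 2499 [[0.48020881 0.36271869 0.11245154]
 [0.62821699 0.46367452 0.24576118]]
```

Request:
move_arm(
  motion=[
    [-0.5, 0, 0.3, 0, 0, 0],
    [-1, -0.08, 0.8, 0, 0, 0],
    [-1, -0.08, 1, 0, 0, 0],
    [-1, -0.08, 1, 0, 0, 0],
  ],
)

```text
time: 8.18
tool_pos: [0.4659, -0.221, 0.132]
tool_rot: [-3.138, -0.002, 1.259]
contact_force: [0.8, 0.4, 0.3]
opening: 0.0918
grip_force: 0.0
```

Request:
move_arm(
  motion=[
    [-0.05, 0, 0.5, 0, 0, 0],
    [-0.05, 0, 0.9, 0, 0, 0],
    [-0.05, 0, 1, 0, 0, 0],
    [-0.05, 0, 1, 0, 0, 0],
  ],
)

```text
time: 8.68
tool_pos: [0.4659, -0.227, 0.0347]
tool_rot: [3.14, 0.0, 1.26]
contact_force: [0.6, -0.6, -0.2]
opening: 0.0918
grip_force: 0.0
```

```bash
python3 - <<'E'
from h import *
to(.464,-.229,.025,72.2)
d=grab(); c=np.hstack([cv2.resize(d["top"]["image"][190:270,280:380],(400,320)),cv2.resize(d["side"]["image"][200:300,230:330],(320,320))])
cv2.imwrite("pics/pre.png",c[...,::-1])
E
```

```text
t 8.68 shift [-0.025 -0.012  0.097] turn [ 0.0004  0.     -0.    ] open 0.0918 grip 0.0 q [-0.6   0.57  1.77  0.    0.8  -0.29]
```

View pics/pre.png

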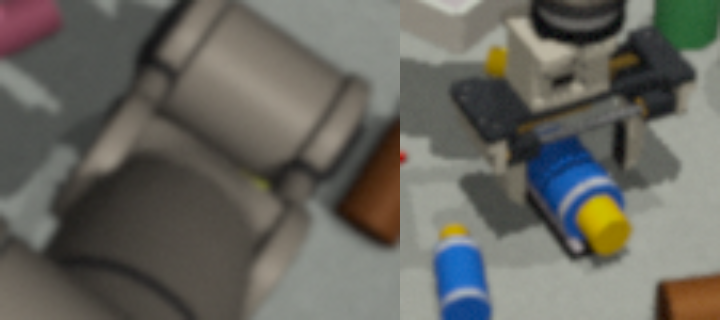

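The fingers straddle the blue body in the side crop (570,170). I lower 9 mm, grip and lift.

Request:
move_arm(
  motion=[
    [-0.03, 0, 0.09, 0, 0, 0],
    [-0.03, 0, 0.09, 0, 0, 0],
  ],
)

```text
time: 9.02
tool_pos: [0.4636, -0.2305, 0.0247]
tool_rot: [-3.142, -0.0, 1.258]
contact_force: [-0.8, 0.2, -0.7]
opening: 0.0918
grip_force: 0.0
```

Request:
move_arm(
  motion=[
    [0, 0, 0, 0, 0, 0],
    [0, 0, 0, 0, 0, 0],
    [0, 0, 0, 0, 0, 0],
    [0, 0, 0, 0, 0, 0],
    [0, 0, 0, 0, 0, 0],
  ],
  fingers=-1,
  newtons=25,
)

```text
time: 9.65
tool_pos: [0.4641, -0.2305, 0.0248]
tool_rot: [3.141, 0.0, 1.258]
contact_force: [1.9, -0.3, -0.4]
opening: 0.0557
grip_force: 25.0
```

Request:
move_arm(
  motion=[
    [0, 0, -0.2, 0, 0, 0],
    [0, 0, -0.6, 0, 0, 0],
    [0, 0, -1, 0, 0, 0],
    [0, 0, -1, 0, 0, 0],
  ],
)

```text
time: 10.15
tool_pos: [0.4651, -0.2312, 0.1273]
tool_rot: [3.136, 0.002, 1.259]
contact_force: [-0.1, 0.0, -2.3]
opening: 0.0557
grip_force: 25.0
```

Request:
move_arm(
  motion=[
    [0, 0, -0.5, 0, 0, 0],
    [0, 0, -1, 0, 0, 0],
    [0, 0, -1, 0, 0, 0],
  ],
)

```text
time: 10.52
tool_pos: [0.4649, -0.2312, 0.2271]
tool_rot: [3.136, 0.002, 1.259]
contact_force: [0.8, 0.6, -1.7]
opening: 0.0558
grip_force: 25.0
```

Request:
move_arm(
  motion=[
    [0.5, 0, -0.1, 0, 0, 0],
    [1, 0, -0.25, 0, 0, 0],
    [1, 0, -0.25, 0, 0, 0],
  ],
)

```text
time: 10.9
tool_pos: [0.4947, -0.1323, 0.2484]
tool_rot: [-3.14, -0.001, 1.263]
contact_force: [-0.8, 0.1, -2.2]
opening: 0.0555
grip_force: 25.0
```

```bash
python3 - <<'E'
from h import *
to(.562,.2795,.25,189.7)
print(robot.observe()["contact_force"])
d=grab(); c=np.hstack([cv2.resize(d["top"]["image"][110:250,250:390],(400,400)),cv2.resize(d["side"]["image"][130:280,210:360],(400,400))])
cv2.imwrite("pics/held.png",c[...,::-1])
E
```

```text
t 10.9 shift [ 4.128 -0.607 -0.011] turn [-0.     -0.0008 -0.6519] open 0.0555 grip 24.988588392734528 q [-0.41  0.3   1.52  0.    1.32 -0.1 ]
[-0.81670582  0.11250308 -2.1699621 ]
```

View pics/held.png

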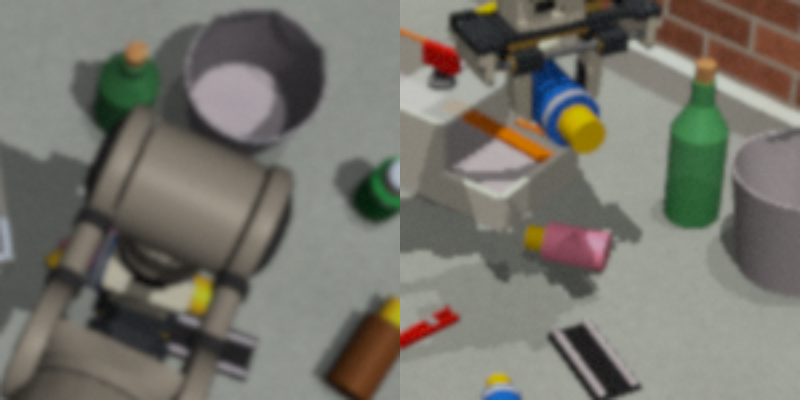

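Request:
move_arm(
  motion=[
    [0.1, 0, 0, 0, 0, -0.055],
    [0.2, 0, 0, 0, 0, -0.11],
    [0.3, 0, 0, 0, 0, -0.165],
    [0.4, 0, 0, 0, 0, -0.22],
    [0.5, 0, 0, 0, 0, -0.275],
    [0.6, 0, 0, 0, 0, -0.33],
    [0.7, 0, 0, 0, 0, -0.385],
    [0.8, 0, 0, 0, 0, -0.44],
    [0.9, 0, 0, 0, 0, -0.495],
    [1, 0, 0, 0, 0, -0.55],
    [1, 0, 0, 0, 0, -0.605],
    [1, 0, 0, 0, 0, -0.652],
  ],
)

```text
time: 12.5
tool_pos: [0.5244, -0.0413, 0.2479]
tool_rot: [3.141, -0.003, -2.973]
contact_force: [0.2, -0.5, -1.7]
opening: 0.0555
grip_force: 25.0
```

```bash
python3 - <<'E'
from h import *
to(.562,.2795,.25,189.7)
p=robot.observe()["tool_pos"]; d=grab()
for n in d:
    c=d[n];W,_,_=cloud(c); hsv=cv2.cvtColor(c["image"],cv2.COLOR_RGB2HSV)
    m=(hsv[...,0]>20)&(hsv[...,0]<35)&(hsv[...,1]>130)&(W[...,2]>.2)&(W[...,2]<.33)&(np.hypot(W[...,0]-p[0],W[...,1]-p[1])<.12)
    Q=W[m]-p; a=np.radians(9.7); print(n,m.sum(),"along",np.percentile(Q[:,0]*np.cos(a)+Q[:,1]*np.sin(a),[2,50,98]),"across",np.percentile(-Q[:,0]*np.sin(a)+Q[:,1]*np.cos(a),[2,50,98]),"z",np.percentile(Q[:,2],[2,98]))
E
```

```text
t 12.5 shift [-0.909  3.099 -0.022] turn [ 0.0003 -0.001  -0.0002] open 0.0555 grip 24.98647928237915 q [-0.22  0.33  1.48 -0.    1.33 -1.96]Traceback (most recent call last):
  File "<stdin>", line 7, in <module>
    return _quantile_unchecked(
        a, q, axis, out, overwrite_input, method, keepdims, weights)
    return _ureduce(a,
                    func=_quantile_ureduce_func,
    ...<5 lines>...
                    overwrite_input=overwrite_input,
                    method=method)
    r = func(a, **kwargs)
    result = _quantile(arr,
                       quantiles=q,
    ...<2 lines>...
                       out=out,
                       weights=wgt)
    slices_having_nans = np.isnan(arr[-1, ...])
                                  ~~~^^^^^^^^^
IndexError: index -1 is out of bounds for axis 0 with size 0
```

Request:
move_arm(
  motion=[
    [-0.15, 0.5, 0, 0, 0, 0],
    [-0.3, 1, 0, 0, 0, 0],
    [-0.3, 1, 0, 0, 0, 0],
  ],
)

```text
time: 12.98
tool_pos: [0.5381, 0.0657, 0.2486]
tool_rot: [3.141, -0.002, -2.976]
contact_force: [0.4, 0.5, -2.3]
opening: 0.0554
grip_force: 25.0
```

Request:
move_arm(
  motion=[
    [-0.15, 0.5, 0, 0, 0, 0],
    [-0.3, 1, 0, 0, 0, 0],
    [-0.3, 1, 0, 0, 0, 0],
  ],
)

```text
time: 13.35
tool_pos: [0.5514, 0.1685, 0.2486]
tool_rot: [3.141, -0.001, -2.976]
contact_force: [-0.1, -1.1, -1.8]
opening: 0.0558
grip_force: 25.0
```

Request:
move_arm(
  motion=[
    [-0.15, 0.5, 0, 0, 0, 0],
    [-0.3, 1, 0, 0, 0, 0],
    [-0.3, 1, 0, 0, 0, 0],
    [-0.3, 1, 0, 0, 0, 0],
  ],
)

```text
time: 13.85
tool_pos: [0.5648, 0.2686, 0.249]
tool_rot: [-3.14, -0.001, -2.979]
contact_force: [0.1, 0.7, -1.9]
opening: 0.0556
grip_force: 25.0
```

```bash
python3 - <<'E'
from h import *
to(.562,.2795,.078,189.7)
d=grab(); c=np.hstack([cv2.resize(d["top"]["image"][110:250,100:270],(440,362)),cv2.resize(d["side"]["image"][90:230,130:290],(350,362))])
cv2.imwrite("pics/above.png",c[...,::-1])
E
```

```text
t 13.85 shift [0.008 0.114 1.71 ] turn [-0.0004 -0.0004 -0.002 ] open 0.0556 grip 24.986756443977356 q [ 0.32  0.52  1.18 -0.    1.44 -1.41]
```

View pics/above.png

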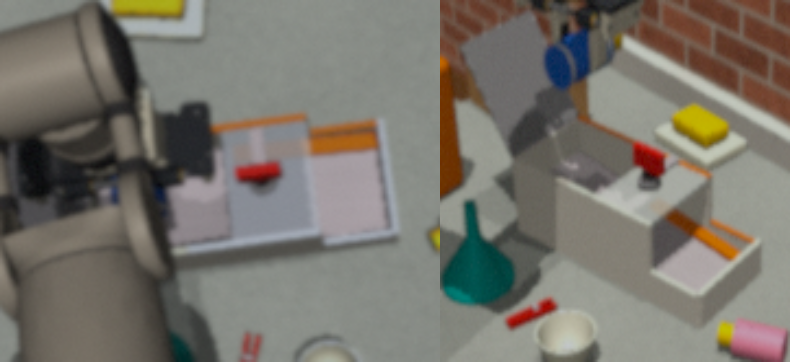

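Request:
move_arm(
  motion=[
    [0.01, 0.13, 0.4, 0, 0, -0.002],
    [0.01, 0.13, 0.8, 0, 0, -0.002],
    [0.01, 0.13, 0.95, 0, 0, -0.002],
    [0.01, 0.13, 0.95, 0, 0, -0.002],
  ],
)

```text
time: 14.45
tool_pos: [0.5616, 0.2823, 0.1546]
tool_rot: [-3.141, -0.001, -2.972]
contact_force: [0.2, -0.3, -0.3]
opening: 0.0559
grip_force: 25.0
```

Request:
move_arm(
  motion=[
    [0, 0, 0.2, 0, 0, 0],
    [0, 0, 0.4, 0, 0, 0],
    [0, 0, 0.6, 0, 0, 0],
    [0, 0, 0.75, 0, 0, 0],
    [0, 0, 0.75, 0, 0, 0],
  ],
)

```text
time: 15.08
tool_pos: [0.5616, 0.2831, 0.0797]
tool_rot: [-3.142, -0.0, -2.97]
contact_force: [-0.1, -0.0, -0.9]
opening: 0.0554
grip_force: 25.0
```

```bash
python3 - <<'E'
from h import *
to(.562,.2795,.075,189.7); print(robot.observe()["contact_force"])
d=grab(); c=np.hstack([cv2.resize(d["top"]["image"][110:250,100:270],(440,362)),cv2.resize(d["side"]["image"][90:230,130:290],(350,362))])
cv2.imwrite("pics/in.png",c[...,::-1])
E
```

```text
t 15.07 shift [ 0.002 -0.036  0.047] turn [-0.     -0.0001  0.0006] open 0.0554 grip 24.98719185590744 q [ 0.35  0.67  1.4   0.    1.07 -1.4 ]
[-0.05367647 -0.00155107 -0.94174261]
```

View pics/in.png

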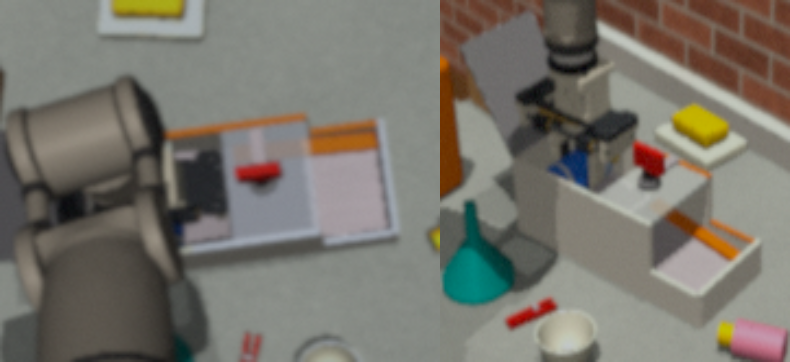

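The canister is below the rim, clear of the knob and hatch, with the body at (570,165) in the side crop. I lower slightly and release.

Request:
move_arm(
  motion=[
    [0, 0, 0.04, 0, 0, 0],
    [0, 0, 0.04, 0, 0, 0],
  ],
)

```text
time: 15.42
tool_pos: [0.5616, 0.2834, 0.0759]
tool_rot: [3.141, 0.0, -2.97]
contact_force: [0.1, -0.1, -1.2]
opening: 0.0555
grip_force: 25.0
```

Request:
move_arm(
  motion=[
    [0, 0, 0, 0, 0, 0],
    [0, 0, 0, 0, 0, 0],
    [0, 0, 0, 0, 0, 0],
    [0, 0, 0, 0, 0, 0],
    [0, 0, 0, 0, 0, 0],
    [0, 0, 0, 0, 0, 0],
  ],
  fingers=1,
)

```text
time: 16.18
tool_pos: [0.5615, 0.2834, 0.0757]
tool_rot: [3.141, 0.0, -2.97]
contact_force: [0.4, 0.3, -0.3]
opening: 0.0919
grip_force: 0.1
```

Request:
move_arm(
  motion=[
    [0, 0, -0.2, 0, 0, 0],
    [0, 0, -0.5, 0, 0, 0],
    [0, 0, -0.95, 0, 0, 0],
    [0, 0, -0.95, 0, 0, 0],
  ],
)

```text
time: 16.68
tool_pos: [0.5635, 0.2842, 0.1749]
tool_rot: [3.14, 0.008, -2.97]
contact_force: [0.3, -0.2, -0.2]
opening: 0.0915
grip_force: 0.0
```

Request:
move_arm(
  motion=[
    [0, 0, -0.4, 0, 0, 0],
    [0, 0, -0.9, 0, 0, 0],
    [0, 0, -0.9, 0, 0, 0],
    [0, 0, -0.9, 0, 0, 0],
    [0, 0, -0.9, 0, 0, 0],
  ],
)

```text
time: 17.3
tool_pos: [0.5608, 0.2831, 0.2586]
tool_rot: [-3.141, -0.004, -2.97]
contact_force: [-0.1, -0.1, 0.0]
opening: 0.0922
grip_force: 0.0
```

```bash
python3 - <<'E'
from h import *
to(.562,.2795,.25,189.7); print(robot.observe()["contact_force"])
d=grab(); c=np.hstack([cv2.resize(d["top"]["image"][110:250,100:270],(440,362)),cv2.resize(d["side"]["image"][90:230,130:290],(350,362))])
cv2.imwrite("pics/out.png",c[...,::-1])
c=d["top"];W,_,_=cloud(c); hsv=cv2.cvtColor(c["image"],cv2.COLOR_RGB2HSV)
ex=np.array([np.cos(np.radians(9.7)),np.sin(np.radians(9.7))]); ey=np.array([-ex[1],ex[0]])
for n,lo,hi in(("blue",100,130),("yel",20,35)):
    Q=W[...,:2]-[.5933,.1854]; X=Q@ex;Y=Q@ey
    m=(hsv[...,0]>lo)&(hsv[...,0]<hi)&(hsv[...,1]>120)&(abs(X)<.075)&(abs(Y)<.19)&(W[...,2]<.11)
    if m.sum(): print(n,m.sum(),"x",np.percentile(X[m],[2,50,98]).round(3),"y",np.percentile(Y[m],[2,50,98]).round(3),"z",np.percentile(W[m][:,2],[50,98]).round(3))
E
```

```text
t 17.3 shift [-0.006 -0.037  0.086] turn [-0.0002 -0.0011  0.0007] open 0.0922 grip 0.0 q [ 0.35  0.52  1.15  0.    1.47 -1.4 ]
[-0.12351281 -0.08766679  0.00913941]
blue 342 x [-0.062 -0.02   0.014] y [-0.17  -0.146 -0.122] z [0.072 0.08 ]
yel 78 x [0.034 0.046 0.067] y [-0.162 -0.147 -0.131] z [0.062 0.068]
```

View pics/out.png

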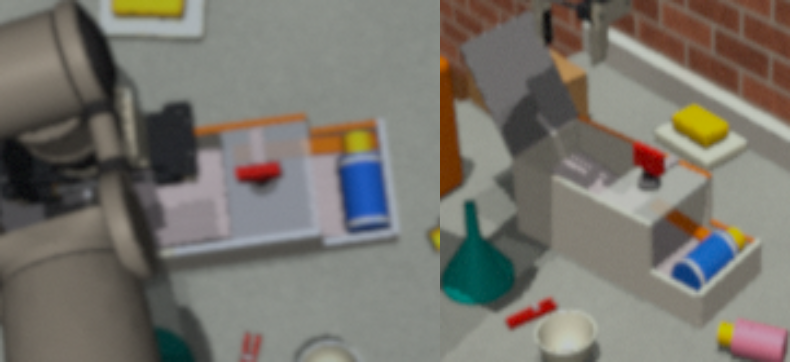

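The canister lies in the tray at (360,180), cap to the orange side, y = -146 mm. The latch is turned, the hatch is open and the gripper is clear, so I hand in.

```bash
python3 -c "
from cell import robot
print(robot.hand_in())"
```

```text
the job is handed in; nothing more can be done
None
```

I handed in the job at about 17 s: the latch is turned a quarter turn and the hatch stands open. The blue canister lies against the stop with its yellow cap to the orange side, and I touched nothing else; the hand-in returned no verdict.

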